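# Set the dosing console's carriage and zero its dial

## Task

On the sloping dosing console, slide the carriage by its upright grip along the track until the little pointer on its side stands exactly at the tip of the wedge-shaped marker (not the rectangular block), and leave it there. Then turn the round dial by its rim until the zero mark on its face stands right under the needle's tip. Do not shift any of the bottles, vessels or other loose things standing about.

Things in the scene. Friction and masses are not known exactly. Their poses are not given: they have to be found in the camera images.
- console: Cream console fixed to the bench, its face sloping down to the robot's left, 370 mm long (its x, along the track), 290 mm deep. Origin on the bench, z up. The face slopes 32 deg (0.56 rad): in this frame a plane through (0, 0, 75 mm) with normal (0, -0.531, 0.847), from y -97 mm (z 14) up to y +80 mm (z 125). On it at x = 0: the track and, 87 mm lower, the dial.
- guard_bar (a point): Middle of the fixed 12 mm steel guard bar above the console, parallel to the track, at console y 22, z 250 mm, from x -178 to +178 mm; its end posts slope back to y 95, z 115 mm. It stands nearly straight above the carriage's grip, so a gripper pointing straight down fouls it: come square to the sloping face (tool tilted 32 deg, its back leaning to console -y), in front of the bar.
- rear_tray (a point): Middle of the level tray behind the sloping face: top at console z 118 mm, y 75 to 195 mm, with a rim 21 mm high; loose bottles up to 160 mm tall stand on it. Axes as the console's.
- carriage (a joint): Position of the carriage along the track (m), grows toward console +x, free range -0.1 to 0.1 (end stops). Level travel, friction about 2 N, stays where it is left.
- carriage_grip (a point): Point to hold on the carriage's black upright grip: on its middle line, 46 mm off the face. Axes: x along the track (= console x), y up the slope, z outward normal of the face. The grip is 20 mm thick along x, 36 mm wide along y, and stands 18 to 69 mm off the face on a grey sled 70 (x) by 44 mm (y). At the ends of the needed travel it is still 45 mm clear of the 14 mm high end stops.
- carriage_pointer (a point): Tip of the little dark pointer on the uphill side of the carriage, 26 mm up the slope from the track's middle line, 18 mm off the face, at the same x as the grip's centre. Same axes as carriage_grip.
- wedge: The wedge-shaped dark steel marker, 25 mm wide, 31 mm long and 18 mm high, fixed on the scale strip just uphill of the track, its point toward the track. It sits near one end of the track or the other. Origin at the top of its point; axes as the console's (upright).
- wedge_tip (a point): The tip of the wedge marker's point: where carriage_pointer must stand (the two coincide when right). Axes as the console's.
- block: The rectangular dark steel block, 26 x 30 x 18 mm, fixed on the same strip near the other end: not the target. Origin at the top middle of its edge beside the track.
- bezel (a joint): Angle of the dial's turning rim with its white face (rad), counter-clockwise positive seen looking at the face; range -1.7 to 1.7. At 0 the zero mark lies uphill of the dial's centre. Turns about the dial axis (normal to the sloping face), friction about 0.06 N m, stays where it is left.
- needle (a joint): Angle of the needle (rad), same sense and zero as joint bezel. A gear couples it to the carriage: needle = -11 rad per m of carriage position. It cannot be turned by hand. The dial reads zero when bezel = needle.
- dial_centre (a point): Centre of the dial's face, 40 mm off the sloping face, on its axis. z is the outward normal (axis of turning); x and y turn with the rim. The knurled steel rim to grip and turn is 62 mm in diameter (64 over the knurls) and stands 14 to 40 mm off the sloping face, on a fixed plinth 76 mm wide and 14 mm high.
- post: Fixed upright (vertical) steel post beside the dial, 62 to 67 mm from its axis toward console -x: 14 mm in diameter with a black 17 mm wide top 115 mm above the bench, so 65 to 92 mm above the face. It stands where an open finger would go: keep the fingers' line 30 deg or more away from it all through the turn. Origin on the bench under it.
- zero_mark (a point): The zero mark on the dial's face, the only broad grey bar (7 x 10 mm) among thin black ticks 18 deg apart; point 22 mm from the dial's axis. Turns with the rim.
- needle_tip (a point): Needle's long end, point 22 mm from the dial's axis; coincides with zero_mark when the dial reads zero. The needle is a thin black bar, 23 mm on the pointing side and 7 mm on the other.
- bottle_tall: Bystander: amber bottle 72 mm across, 160 mm tall, on the console's rear tray. Origin under its centre.
- bottle_short: Bystander: amber jar 68 mm across, 120 mm tall, on the console's rear tray. Origin under its centre.
- beaker: Bystander: glass beaker 72 mm across, 75 mm tall, on the bench close in front of the dial (console -y side). Origin under its centre.
- flask_white: Bystander: white plastic bottle 66 mm across, 130 mm tall, on the bench. Origin under its centre.
- jar: Bystander: amber jar 76 mm across, 70 mm tall, on the bench. Origin under its centre.
- spatula: Bystander: spatula with a wooden handle and steel blade, 190 mm long lying flat on the bench. Origin under it.

How it is judged:
By the outcome, as a careful person would: the job done as asked, in the order asked, and still so for the second after the job is handed in, with the robot touching nothing.
It also fails if it takes over 48 s, if anything falls off the work surface, if the arm or the gripper's body presses on something with over 40 N, if the wrist force passes 120 N, or if a joint passes its speed limit or range.

## Robot

A 7-joint arm with a two-finger parallel gripper is mounted at the origin on the work surface. World frame = base frame: x ahead of the robot, y to its left, z up, the work surface at z = 0. Lengths are in m, angles in rad, forces in N, time in s.
With the tool pointing down it reaches from about 0.35 to 0.9 m from the base axis. Payload 19.9 kg.
Tool frame: the origin (TCP) lies on the centre line of the jaws, within the pads' length; the fingertips stand tcp_to_tips ahead of it and the grasp point (between the pads) lies 2 mm behind it (tcp_to_tips is the distance from the TCP to the fingertips, in m); z points along the fingers, y is the line along which they close (so a half turn about z gives the same grasp; the last joint's range is limited). The gripper opens to 94 mm and grips with 3 to 60 N. Pads are 16 mm wide; open, the fingers measure 119 mm over their backs; the gripper's body (75 mm by 177 mm) begins 78 mm behind the grasp point.
Start: joints at [1.298, 0.417, -0.01, 1.614, 0.005, 1.111, -0.053], TCP at [0.144, -0.608, 0.222] pointing down, gripper open.
Joint ranges: [-2.81, 2.81], [-0.39, 2.02], [-1.27, 1.25], [0.06, 2.57], [-1.19, 4.33], [0.19, 2], [-2.82, 2.82]. Speed limits (rad/s): [1.89, 1.89, 2.39, 2.39, 3.01, 3.01, 3.01].

## Interface

Orientations are given as a unit quaternion [x, y, z, w].
In Python, from bench import get_state, grab_frame, close_job, tcp_to_tips gives the robot as it stands.
- The arm moves only by the shell command python3 -m crank 'ROWS' [OPENING] [FORCE]. ROWS is JSON, a list that holds one entry, the list of rows, each a list of 6 numbers: the shift along the tool's x, y, z each as a share of 0.5 m, from -1 to 1, then the turn, a rotation vector about the tool's x, y, z each as a share of 30 degrees, from -1 to 1. A call has 1 to 12 rows; each row is the pose to reach, as a shift and turn from the pose commanded when the call began, along the tool's axes at that moment; what a row does not reach only later rows make up. A row lasts 1/10 s, in which the tool goes at most 50 mm and 8.59 degrees, less where a joint would pass 70% of its speed; a pose out of reach is approached as far as the arm can. A call with a number of a shift or a turn outside -1 to 1 is refused whole. A call with a gripper value outside its range is refused whole. OPENING is the opening, from -1 (shut) to 1 (fully open), set as the call begins (- or left out, the last holds). The fingers move at their own pace and stop on an object; FORCE is the grip in N (left out, the last holds). Time passes only in rows, so rows that repeat a pose let the fingers close. It gives the time, the measured TCP pose, the force, the opening and the grip force at its end, in the units of the state.
- get_state(): the state, without advancing time (a new reading comes with each control period).
- grab_frame(name): name is "scene" or "top" or "wrist"; returns a dict with "color" (400x640x3 uint8, blue, green, red), "depth" (400x640 float32, m along the optical axis (not along the pixel's ray), 0 where there is no reading), "fx", "fy", "cx", "cy" (pixels), "cam_to_world" (4x4, takes a point from camera to world coordinates). Camera axes: x right, y down, z forward; pixel columns grow to the right and rows downward; lengths in m; the calibration is good to about 2 mm. A picture is of the moment at which its call begins.
- close_job(): hands the job in; it is judged then, once.
The state is a dict: "time": time; "qpos": joint angles; "dq": joint speeds; "tau": joint torques, N m; "eef_pos": TCP position; "orientation": TCP orientation; "wrist_force": force on the tool from outside, world axes, zero at the start; "torque": the same for the moment, N m; "opening": finger opening in m; "gripper_force": force on a finger pad.
Only numpy, scipy, OpenCV 4.12 (cv2) and the standard library are available. Lean on these libraries where they do the work, as an engineer would, in place of code of your own. Each camera call takes 0.05 s, during which the arm holds its last target. There are 200 camera calls.

## Working session

There is one attempt and no reset: what is moved stays moved. The work goes in short steps, Python scripts to look and compute and a shell command to move; the robot and the scene stay as the last step left them, time stands still between calls to the robot, and variables do not carry over. Pictures are saved under pics/ and viewed, at most 11 in all, crops included, and the job is handed in when it is done.

```bash
ls; mkdir -p pics; python3 - <<'E'
from bench import get_state, grab_frame, tcp_to_tips
import cv2,numpy as np
print(tcp_to_tips); s=get_state(); print(s)
for n in ("scene","top"):
    f=grab_frame(n); cv2.imwrite(f"pics/{n}0.png",f["color"]); np.savez(f"{n}0.npz",**f)
    print(n,f["fx"],f["fy"],f["cx"],f["cy"],np.round(f["cam_to_world"],3).tolist())
E
```

```text
pics
0.017
{'time': 0.0, 'qpos': array([ 1.29750664,  0.41793392, -0.01031519,  1.61418744,  0.00473061,
        1.11072847, -0.05299967]), 'dq': array([ 0.00180545,  0.00040016,  0.00060345,  0.00043102, -0.00076676,
       -0.0004465 , -0.0008392 ]), 'tau': array([-1.05650336e-04, -8.51242733e+01,  6.38586357e-01, -4.25973773e+01,
       -4.89052094e-02,  1.87022332e-02,  7.86960982e-05]), 'eef_pos': array([ 0.14347596, -0.60792607,  0.22184466]), 'orientation': array([ 9.93289587e-01,  1.15652130e-01, -1.28064320e-04, -6.03606069e-04]), 'wrist_force': array([-0.00095609, -0.36063195,  0.15030428]), 'torque': array([-0.02888417,  0.00879715,  0.06629154]), 'gripper_force': 0.0, 'opening': 0.09395414507229134}
scene 490.83431965267806 490.83431965267806 320.2076544839591 191.90225433099576 [[-0.362, 0.604, -0.71, 1.255], [0.932, 0.223, -0.285, 0.268], [-0.014, -0.765, -0.644, 0.756], [0.0, 0.0, 0.0, 1.0]]
top 486.7620360707083 486.7620360707083 313.3750945781094 203.87707121210678 [[0.016, -0.99, 0.142, 0.451], [-1.0, -0.018, -0.015, 0.023], [0.017, -0.142, -0.99, 1.246], [0.0, 0.0, 0.0, 1.0]]
```

View pics/scene0.png

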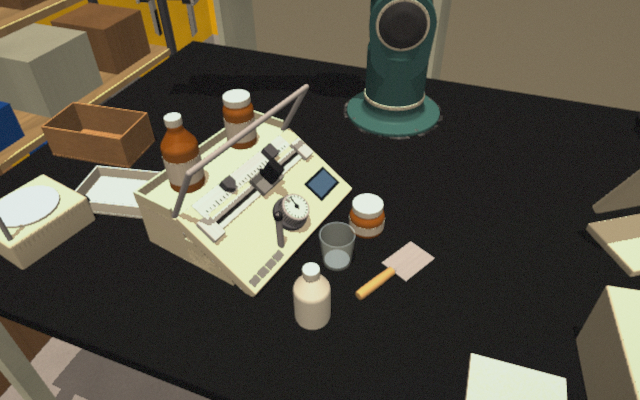

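View pics/top0.png

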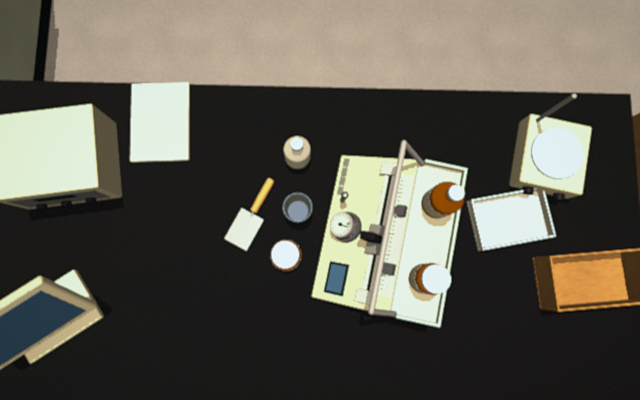

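The console is at top-view pixels about u 315–465, v 155–325: dial near (345,226), carriage near (371,237), and two dark markers at (401,211) and (388,269). I need an enlarged view to tell the wedge from the block.

```bash
python3 - <<'E'
import cv2,numpy as np
t=cv2.imread("pics/top0.png")[185:290,320:420]; s=cv2.imread("pics/scene0.png")[130:250,190:330]
a=cv2.resize(t,None,fx=4,fy=4,interpolation=cv2.INTER_CUBIC); b=cv2.resize(s,(400,343),interpolation=cv2.INTER_CUBIC)
c=np.zeros((420,800,3),np.uint8); c[:,:400]=a; c[:343,400:]=b; cv2.imwrite("pics/crop0.png",c)
# depth plane fit, console face in both views
for n in("top","scene"):
    f=np.load(n+"0.npz"); d=f["depth"]; v,u=np.mgrid[:400,:640]
    P=np.stack([(u-f["cx"])/f["fx"]*d,(v-f["cy"])/f["fy"]*d,d],-1)@f["cam_to_world"][:3,:3].T+f["cam_to_world"][:3,3]
    np.save(n+"P.npy",P); print(n,(d>0).mean())
    pts=[(350,165),(327,262),(330,290),(420,245),(430,310),(420,170),(500,100)] if n=="top" else [(250,245),(300,160),(340,190),(250,290)]
    for p in pts: print(p,P[p[1],p[0]].round(4))
E
```

```text
top 0.99616015625
(350, 165) [ 0.7273 -0.087   0.0332]
(327, 262) [ 0.4808 -0.0315  0.0266]
(330, 290) [ 0.4128 -0.0388  0.0448]
(420, 245) [ 0.5214 -0.2438  0.1152]
(430, 310) [ 0.3738 -0.2631  0.1203]
(420, 170) [ 0.6986 -0.2453  0.1203]
(500, 100) [ 9.212e-01 -4.926e-01  4.000e-04]
scene 0.9960625
(250, 245) [ 0.6805 -0.1135  0.0541]
(300, 160) [ 0.4239 -0.1139  0.0845]
(340, 190) [ 0.425  -0.0151  0.0239]
(250, 290) [ 0.7544 -0.0796  0.0162]
```

View pics/crop0.png

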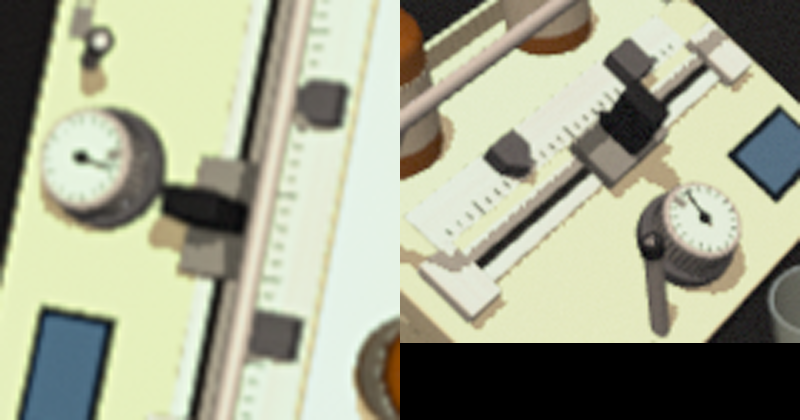

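Crop: the wedge (pointed toward the track) is the far marker, at crop (320,100) in the top half and (510,155) in the scene half. The block is the one near the robot. The carriage sits between them, and the needle points about downhill-right in the top view. Next I fit the face plane and work in face coordinates.

```bash
cat > face.py <<'E'
import numpy as np
def fit(P,C):
    b,g,r=[C[...,i].astype(int) for i in range(3)]
    m=(r>150)&(g>150)&(r-b>25)&(P[...,0]>.38)&(P[...,0]<.78)&(P[...,1]>-.2)&(P[...,1]<0.02)&(P[...,2]>.015)&(P[...,2]<.12)
    X=P[m]
    for _ in range(8):
        c=X.mean(0); n=np.linalg.svd(X-c,full_matrices=False)[2][2]; n*=np.sign(n[2])
        Q=P[m]; X=Q[abs((Q-c)@n)<max(.003,.01/(_+1))]
    return c,n,len(X)
E
python3 - <<'E'
import numpy as np,cv2
from face import fit
for n in("top","scene"):
    f=np.load(n+"0.npz");P=np.load(n+"P.npy"); c,nn,k=fit(P,f["color"])
    print(n,k,c.round(4),nn.round(4),"slope",np.degrees(np.arccos(nn[2])),"downhill az",np.degrees(np.arctan2(nn[1],nn[0])), "plane d",(nn@c).round(4))
    nh=nn[:2]/np.hypot(*nn[:2]); ey=np.r_[-nh,0]; N=np.r_[nh*np.sin(np.radians(32)),np.cos(np.radians(32))]
    ex=np.cross(ey,[0,0,1]); et=np.cross(N,ex)
    print("ex",ex.round(4),"et",et.round(4))
    F=np.stack([(P-c)@ex,(P-c)@et,(P-c)@N],-1); np.savez(n+"F.npz",F=F,c=c,ex=ex,et=et,N=N)
    C=f["color"].astype(int); lo=C.max(-1)
    R=(abs(F[...,0])<.2)&(abs(F[...,1])<.15)
    # dial white face
    for nm,m in dict(white=R&(abs(F[...,2]-.04)<.003)&(C.min(-1)>130),
                     grip=R&(F[...,2]>.06)&(F[...,2]<.073)&(lo<60),
                     mark=R&(abs(F[...,2]-.018)<.003)&(lo<130)&(C.max(-1)-C.min(-1)<40)).items():
        k,L,st,ce=cv2.connectedComponentsWithStats(m.astype(np.uint8))
        for i in range(1,k):
            if st[i,4]>25: X=F[L==i]; print(nm,st[i].tolist(),"med",np.median(X,0).round(4),"min",np.percentile(X,2,0).round(4),"max",np.percentile(X,98,0).round(4))
E
```

```text
top 4402 [ 0.5694 -0.092   0.0543] [0.1042 0.5217 0.8467] slope 32.14195103179327 downhill az 78.70949189989351 plane d 0.0573
ex [-0.9806  0.1958  0.    ] et [-0.166  -0.8316  0.5299]
white [330, 212, 23, 25, 367] med [ 0.0036 -0.0105  0.0401] min [-0.0236 -0.0395  0.0373] max [0.0317 0.0154 0.0429]
grip [361, 232, 15, 9, 107] med [0.026  0.0794 0.0686] min [0.0181 0.0617 0.0611] max [0.0336 0.0935 0.0718]
mark [307, 144, 16, 56, 228] med [-0.1233 -0.1305  0.0179] min [-0.1959 -0.1404  0.0152] max [-0.0563 -0.1218  0.0209]
mark [394, 205, 12, 11, 80] med [-0.0511  0.1202  0.0178] min [-0.0613  0.1073  0.0153] max [-0.0397  0.1318  0.0209]
mark [297, 223, 12, 26, 108] med [ 0.0428 -0.1301  0.0176] min [ 0.0127 -0.14    0.015 ] max [ 0.0746 -0.1189  0.0205]
mark [346, 222, 12, 19, 42] med [0.0196 0.0153 0.0175] min [-0.0063 -0.0012  0.0151] max [0.038  0.0211 0.0206]
mark [379, 225, 6, 12, 36] med [0.0001 0.0862 0.0181] min [-0.0097  0.0801  0.0151] max [0.0144 0.0916 0.0208]
mark [366, 241, 16, 14, 76] med [0.0403 0.0826 0.0179] min [0.0328 0.0555 0.0151] max [0.0569 0.0918 0.0209]
m
[... 857 characters left out ...]
3 0.0206]
mark [251, 171, 15, 15, 86] med [0.0363 0.0847 0.018 ] min [0.0224 0.074  0.0154] max [0.0527 0.0922 0.0206]
mark [222, 176, 14, 13, 108] med [-0.0187  0.1167  0.0181] min [-0.0306  0.1021  0.0154] max [-0.0074  0.1274  0.0209]
mark [267, 177, 16, 11, 35] med [0.0613 0.0533 0.018 ] min [0.0476 0.0506 0.0155] max [0.0822 0.0647 0.0203]
mark [283, 218, 19, 10, 39] med [ 0.0138 -0.036   0.0172] min [ 0.0047 -0.048   0.0151] max [ 0.0305 -0.0138  0.02  ]
mark [318, 258, 7, 11, 33] med [-0.006  -0.1329  0.0176] min [-0.0146 -0.1404  0.0151] max [ 0.0034 -0.1268  0.0207]
mark [261, 293, 33, 42, 285] med [-0.156  -0.1328  0.0178] min [-0.1984 -0.1398  0.0151] max [-0.1058 -0.1262  0.0209]
```

```bash
cat > rel.py <<'E'
import numpy as np
from scipy.spatial.transform import Rotation as R
from bench import get_state
z=np.load("topF.npz"); c,ex,et,N=z["c"],z["ex"],z["et"],z["N"]
D=np.array([.0041,-.0114]); T=D[1]+.087   # dial axis (x,t); track t, in face frame
def W(x,t,h): return c+ex*(D[0]+x)+et*t+N*h   # x counted from the dial axis
def tool(a):  # tool y at angle a (deg) from -ex, turning about tool z (= -N)
    return R.from_matrix(np.c_[-et,-ex,-N])*R.from_euler("z",a,degrees=True)
def rel(p,Rt,s=None):
    s=s or get_state(); R0=R.from_quat(s["orientation"])
    return np.r_[R0.inv().apply(p-s["eef_pos"])/.5,(R0.inv()*Rt).as_rotvec(degrees=True)/30].round(3)
def face(s=None):
    s=s or get_state(); d=s["eef_pos"]-c; Rt=tool(0).inv()*R.from_quat(s["orientation"])
    return (np.array([d@ex-D[0],d@et,d@N])*1e3).round(1),Rt.as_rotvec(degrees=True).round(2)
E
python3 - <<'E'
from rel import *
F=z["F"]; P=np.load("topP.npy"); 
print("track t",T, "grip",W(.0195,T,.044))
b=P[(P[...,2]>.225)&(P[...,0]>.35)&(P[...,0]<.78)&(P[...,1]>-.25)&(P[...,1]<-.08)]; d=b-c
print("bar",len(b),b.min(0),b.max(0),"t,h",np.median(d@et),np.median(d@N))
for n,m in dict(beaker=(abs(P[...,2]-.075)<.006)&(P[...,1]>0)&(P[...,1]<.15)&(P[...,0]>.5)&(P[...,0]<.65),post=(abs(P[...,2]-.115)<.004)&(P[...,1]>-.12)&(P[...,1]<-.0)&(P[...,0]>.5)).items():
    q=P[m]; print(n,len(q),np.median(q,0),q.min(0),q.max(0),"face",((np.median(q,0)-c)@ex-D[0]).round(4),((np.median(q,0)-c)@et).round(4))
s=get_state()
# start -> over grip at h .35 : print the target, relative pose
p=W(.0195,T,.33); print(p, rel(p,tool(0),s)); 
print("mid",rel(np.array([.45,-.42,.45]),R.from_quat(s["orientation"]),s), rel(np.array([.3,-.55,.45]),R.from_quat(s["orientation"]),s))
E
```

```text
track t 0.0756 grip [ 0.53823641 -0.12741954  0.13169573]
bar 1486 [ 0.37344716 -0.2499286   0.2253783 ] [ 0.73401629 -0.10493687  0.26169971] t,h 0.15517514549313305 0.13985960471228467
beaker 293 [0.52362798 0.06499442 0.07225676] [0.50010405 0.01088933 0.06901974] [0.64845274 0.1031217  0.08081057] face 0.0715 -0.1135
post 37 [ 0.63823862 -0.06800694  0.11484446] [ 0.6309254  -0.07548989  0.11201583] [ 0.64552294 -0.06079153  0.11887708] face -0.0669 0.0007
[0.56790878 0.0212043  0.37423748] [ 1.115 -1.03  -0.304 -0.61  -0.948 -2.121]
mid [ 0.683 -0.226 -0.456  0.     0.     0.   ] [ 0.331 -0.041 -0.456  0.     0.     0.   ]
```

```bash
python3 -m crank '[[[0,0,-0.44,0,0,0],[0,0,-0.44,0,0,0],[0,0,-0.44,0,0,0],[0,0,-0.44,0,0,0],[0.33,-0.04,-0.46,0,0,-0.9],[0.33,-0.04,-0.46,0,0,-0.9],[0.33,-0.04,-0.46,0,0,-0.9],[0.33,-0.04,-0.46,0,0,-0.9],[0.6,-0.18,-0.46,0,0,-0.9],[0.6,-0.18,-0.46,0,0,-0.9],[0.6,-0.18,-0.46,0,0,-0.9],[0.6,-0.18,-0.46,0,0,-0.9]]]' 1 20; python3 - <<'E'
from rel import *
s=get_state(); print(s["eef_pos"],s["wrist_force"])
print(rel(np.array([.56,-.25,.45]),tool(0),s), rel(W(.0195,T,.33),tool(0),s))
E
```

```text
time: 1.3
eef_pos: [0.4196, -0.4469, 0.4522]
orientation: [0.938, 0.348, 0.001, -0.001]
wrist_force: [0.2, -0.2, -0.2]
opening: 0.0942
gripper_force: 0.0
[ 0.4196243  -0.44690587  0.45217367] [ 0.16623721 -0.21161688 -0.17780872]
[ 0.47  -0.116  0.005 -0.354 -1.031 -1.234] [ 0.835 -0.517  0.158 -0.354 -1.031 -1.234]
```

```bash
python3 -m crank '[[[0.47,-0.12,0,-0.1,-0.3,-0.6],[0.47,-0.12,0,-0.1,-0.3,-0.6],[0.47,-0.12,0,-0.1,-0.3,-0.6],[0.47,-0.12,0,-0.1,-0.3,-0.6],[0.47,-0.12,0,-0.2,-0.7,-0.9],[0.82,-0.5,0.1,-0.29,-0.84,-1],[0.82,-0.5,0.1,-0.29,-0.84,-1],[0.82,-0.5,0.1,-0.29,-0.84,-1],[0.82,-0.5,0.1,-0.29,-0.84,-1],[0.82,-0.5,0.1,-0.29,-0.84,-1],[0.82,-0.5,0.1,-0.29,-0.84,-1],[0.82,-0.5,0.1,-0.29,-0.84,-1]]]'; python3 - <<'E'
from rel import *
s=get_state(); print(face(s),s["wrist_force"],s["qpos"].round(2))
print(rel(W(.0195,T,.2),tool(0),s), rel(W(.0195,T,.044),tool(0),s))
E
```

```text
time: 2.5
eef_pos: [0.566, 0.0058, 0.4015]
orientation: [0.793, 0.565, -0.177, 0.144]
wrist_force: [0.6, -0.7, 0.1]
opening: 0.0941
gripper_force: 0.0
(array([ 18.3, 103.2, 344.9]), array([2.2 , 5.58, 7.19])) [ 0.63595814 -0.69782625  0.1435498 ] [ 0.11  0.36 -0.53  1.41  0.53  1.72 -0.75]
[ 0.027  0.004  0.294 -0.073 -0.186 -0.24 ] [-0.003  0.018  0.604 -0.073 -0.186 -0.24 ]
```

```bash
python3 -m crank '[[[0.04,0,0.15,-0.07,-0.19,-0.24],[0.04,0,0.15,-0.07,-0.19,-0.24],[0.027,0.004,0.29,-0.07,-0.19,-0.24],[0.027,0.004,0.29,-0.07,-0.19,-0.24],[0.01,0.01,0.43,-0.07,-0.19,-0.24],[0.01,0.01,0.43,-0.07,-0.19,-0.24],[0.01,0.01,0.43,-0.07,-0.19,-0.24],[0.01,0.01,0.43,-0.07,-0.19,-0.24]]]'; python3 - <<'E'
from rel import *
from bench import grab_frame
import cv2
s=get_state(); print(face(s),s["wrist_force"],s["qpos"].round(2))
print(rel(W(.0195,T,.044),tool(0),s))
f=grab_frame("wrist"); np.savez("wrist1.npz",**f); 
f2=grab_frame("scene"); k=np.vstack([f["color"][:,:],f2["color"][:200,:]]);cv2.imwrite("pics/w1.png",k)
E
```

```text
time: 3.3
eef_pos: [0.5472, -0.086, 0.2086]
orientation: [0.745, 0.608, -0.214, 0.175]
wrist_force: [0.3, 0.3, 0.7]
opening: 0.0941
gripper_force: 0.0
(array([ 18.8,  80.5, 131.7]), array([ 0.13, -0.11,  0.25])) [0.28290071 0.29175046 0.73747303] [ 0.19  0.46 -0.48  1.76  0.72  1.35 -0.78]
[ 0.01  -0.001  0.175 -0.004  0.004 -0.008]
```

View pics/w1.png

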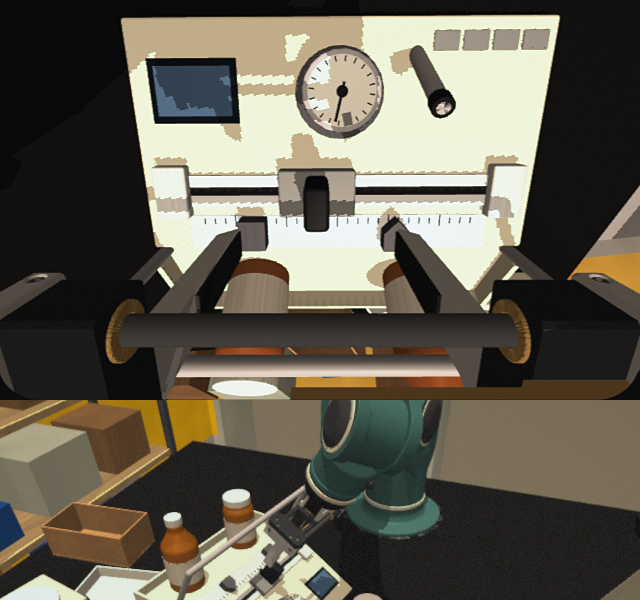

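Wrist view: grip at (316,203), between the fingers. Dial centre (342,91), needle tip about (337,122), grey zero mark about (347,118). Wedge at right (390,230), block at left (252,232). Now descending and gripping.

```bash
python3 -m crank '[[[0.01,0,0.09,0,0,0],[0.01,0,0.14,0,0,0],[0.01,0,0.175,0,0,0],[0.01,0,0.175,0,0,0]]]' && python3 -m crank '[[[0,0,0,0,0,0],[0,0,0,0,0,0],[0,0,0,0,0,0],[0,0,0,0,0,0],[0,0,0,0,0,0],[0,0,0,0,0,0]]]' -1 20; python3 - <<'E'
from rel import *
from bench import grab_frame
import cv2
s=get_state(); print(face(s),s["wrist_force"],s["opening"],s["gripper_force"])
f=grab_frame("wrist"); np.savez("wrist2.npz",**f); cv2.imwrite("pics/w2.png",f["color"])
E
```

```text
time: 3.8
eef_pos: [0.5381, -0.1275, 0.1303]
orientation: [0.744, 0.608, -0.215, 0.175]
wrist_force: [-0.5, -0.3, 0.3]
opening: 0.094
gripper_force: 0.0
time: 4.4
eef_pos: [0.5386, -0.1267, 0.1311]
orientation: [0.744, 0.608, -0.214, 0.175]
wrist_force: [-0.2, 0.5, 0.7]
opening: 0.0497
gripper_force: 0.0
(array([19.3, 74.6, 43.9]), array([ 0.1 , -0.11,  0.15])) [-0.23833052  0.47464814  0.73942191] 0.049662062226819015 0.0
```

View pics/w2.png

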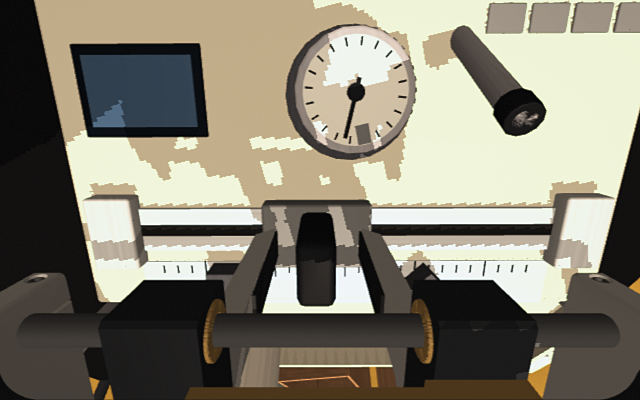

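Fingers are still closing around the grip at (316,258), roughly centred. I'll finish the closing.

```bash
python3 -m crank '[[[0,0,0,0,0,0],[0,0,0,0,0,0],[0,0,0,0,0,0],[0,0,0,0,0,0],[0,0,0,0,0,0],[0,0,0,0,0,0],[0,0,0,0,0,0]]]' -1 20; python3 - <<'E'
from rel import *
s=get_state(); print(face(s),s["wrist_force"],s["opening"],s["gripper_force"])
# wedge & grip-referenced estimates from wrist1: dark marks at h~18
f=np.load("wrist1.npz"); d=f["depth"]; v,u=np.mgrid[:400,:640]
P=np.stack([(u-f["cx"])/f["fx"]*d,(v-f["cy"])/f["fy"]*d,d],-1)@f["cam_to_world"][:3,:3].T+f["cam_to_world"][:3,3]
F=np.stack([(P-c)@ex-D[0],(P-c)@et,(P-c)@N],-1)*1e3
for n,b in dict(wedge=(375,210,410,250),block=(235,212,270,252),sled=(275,165,360,216),grip=(300,172,332,235),dial=(295,40,385,140)).items():
    g=F[b[1]:b[3],b[0]:b[2]].reshape(-1,3)
    h={'wedge':18,'block':18,'sled':18,'grip':69,'dial':40}[n]; g=g[abs(g[:,2]-h)<2.5]; print(n,len(g),np.percentile(g,[2,50,98],axis=0).round(1).tolist())
    if n=="wedge":
        for t in range(84,120,4):
            q=g[abs(g[:,1]-t-2)<2]
            if len(q)>2: print(t,len(q),q[:,0].min().round(1),q[:,0].max().round(1))
E
```

```text
time: 5.15
eef_pos: [0.5385, -0.1268, 0.1309]
orientation: [0.744, 0.608, -0.214, 0.175]
wrist_force: [-0.7, 0.4, 0.6]
opening: 0.0199
gripper_force: 20.0
(array([19.4, 74.6, 43.7]), array([ 0.11, -0.11,  0.15])) [-0.69793329  0.42553206  0.59591879] 0.019862165381579068 19.994849860668182
wedge 311 [[-61.6, 102.3, 15.9], [-49.6, 115.4, 17.4], [-42.7, 128.4, 18.7]]
100 17 -58.4 -52.9
104 54 -62.7 -48.5
108 45 -64.2 -44.2
112 45 -52.7 -43.0
116 47 -53.0 -42.6
block 744 [[69.2, 100.6, 15.9], [80.3, 114.0, 17.4], [93.0, 129.1, 18.7]]
sled 2470 [[-13.5, 53.2, 15.8], [15.7, 71.3, 17.3], [53.8, 93.8, 18.7]]
grip 1000 [[11.6, 57.7, 66.7], [20.0, 73.5, 68.1], [28.8, 89.9, 69.5]]
dial 5140 [[-26.7, -39.9, 38.0], [0.2, -13.4, 39.6], [27.4, 14.4, 41.7]]
```

```bash
python3 -m crank '[[[0,0.02,0,0,0,0],[0,0.04,0,0,0,0],[0,0.06,0,0,0,0],[0,0.08,0,0,0,0],[0,0.1,0,0,0,0],[0,0.12,0,0,0,0],[0,0.14,0,0,0,0],[0,0.151,0,0,0,0],[0,0.151,0,0,0,0],[0,0.151,0,0,0,0],[0,0.151,0,0,0,0]]]'; python3 - <<'E'
from rel import *
from bench import grab_frame
import cv2
s=get_state(); print(face(s),s["wrist_force"],s["opening"],s["gripper_force"])
f=grab_frame("wrist"); np.savez("wrist3.npz",**f); cv2.imwrite("pics/w3.png",f["color"])
g=grab_frame("scene"); np.savez("scene3.npz",**g); k=cv2.resize(g["color"][140:210,190:300],(0,0),fx=4,fy=4,interpolation=cv2.INTER_CUBIC)
o=np.zeros((400+280,640,3),np.uint8); w=f["color"]; 
o=np.zeros((600,640,3),np.uint8); o[:320]=w[:320]; o[320:,:440]=k; cv2.imwrite("pics/w3.png",o)
E
```

```text
time: 6.25
eef_pos: [0.6125, -0.1415, 0.131]
orientation: [0.744, 0.608, -0.214, 0.175]
wrist_force: [3.0, 3.4, 0.9]
opening: 0.0199
gripper_force: 20.0
(array([-56.1,  74.6,  43.7]), array([ 0.07, -0.09,  0.14])) [2.96213872 3.36399861 0.87718508] 0.019856401561690874 19.99605417251587
```

View pics/w3.png

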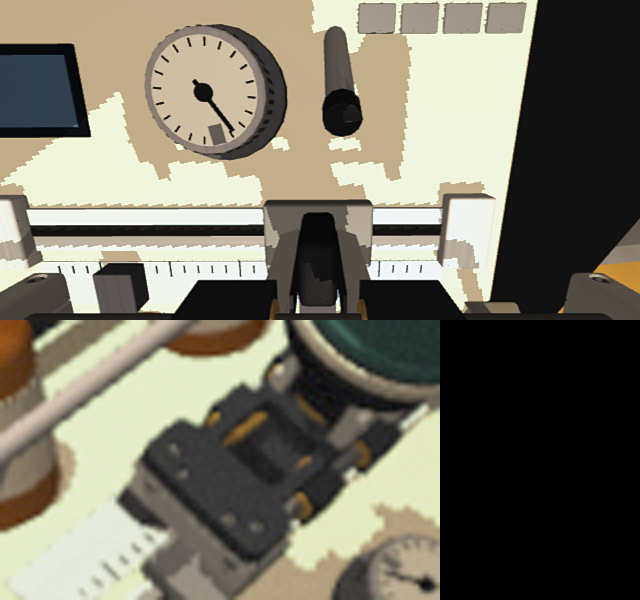

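Wrist view: the carriage has moved and the needle swung to (233,135). The zero mark is at (217,134), and the wedge is hidden behind the gripper. I'll release, back off square to the face and check pointer against tip.

```bash
python3 -m crank '[[[0,0,0,0,0,0],[0,0,0,0,0,0],[0,0,0,0,0,0],[0,0,0,0,0,0],[0,0,0,0,0,0],[0,0,0,0,0,0],[0,0,-0.03,0,0,0],[0,0,-0.09,0,0,0],[0,0,-0.19,0,0,0],[0,0,-0.24,0,0,0],[0,0,-0.24,0,0,0],[0,0,-0.24,0,0,0]]]' 1; python3 - <<'E'
from rel import *
from bench import grab_frame
import cv2
s=get_state(); print(face(s),s["wrist_force"],s["opening"],s["gripper_force"],s["qpos"].round(2))
f=grab_frame("wrist"); np.savez("wrist4.npz",**f); w=f["color"]
d=f["depth"]; v,u=np.mgrid[:400,:640]
P=np.stack([(u-f["cx"])/f["fx"]*d,(v-f["cy"])/f["fy"]*d,d],-1)@f["cam_to_world"][:3,:3].T+f["cam_to_world"][:3,3]
F=np.stack([(P-c)@ex-D[0],(P-c)@et,(P-c)@N],-1); np.save("F4.npy",F)
T4=np.linalg.inv(f["cam_to_world"])
def px(x,t,h): q=(T4@np.r_[W(x,t,h),1])[:3]; return (f["fx"]*q[0]/q[2]+f["cx"],f["fy"]*q[1]/q[2]+f["cy"])
print("dial",px(0,D[1],.04),"tip",px(-.0556,T+.026,.018))
u0,v0=map(int,px(-.0556,T+.026,.018)); k=cv2.resize(w[v0-45:v0+35,u0-60:u0+60],None,fx=6,fy=6,interpolation=cv2.INTER_CUBIC)
cv2.imwrite("pics/w4.png",k); print(u0-60,v0-45)
E
```

```text
time: 7.55
eef_pos: [0.6253, -0.0788, 0.2332]
orientation: [0.744, 0.608, -0.214, 0.175]
wrist_force: [0.1, -0.1, -0.1]
opening: 0.0941
gripper_force: 0.0
(array([-56.4,  74.5, 164.4]), array([ 0.05, -0.1 ,  0.15])) [ 0.06525366 -0.07108015 -0.08159795] 0.0941252128282503 0.0 [ 0.15  0.56 -0.46  1.53  0.73  1.45 -0.71]
dial (np.float64(252.37728999327362), np.float64(102.44742558654345)) tip (np.float64(316.98858394083015), np.float64(217.412981580485))
256 172
```

View pics/w4.png

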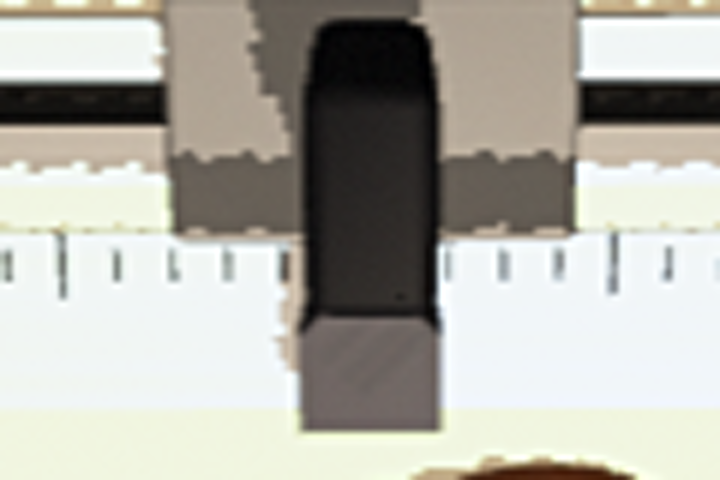

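Crop: the grip hides the pointer. The wedge's base spans crop columns 301–441 (middle 371) and the sled 172–576 (middle 374), so they're within about 0.6 mm. I'll measure that more finely by casting the edges onto the 18 mm plane, and measure the dial too.

```bash
cat > m4.py <<'E'
from rel import *
import cv2,sys
def rays(f,u,v,h):  # pixel -> face coords (mm) on plane h
    M=f["cam_to_world"]; d=M[:3,:3]@np.array([(u-f["cx"])/f["fx"],(v-f["cy"])/f["fy"],1]); o=M[:3,3]
    k=(h-(o-c)@N)/(d@N); p=o+k*d-c; return np.array([p@ex-D[0],p@et])*1e3
def edges(g,v,u0,u1):  # subpixel strongest edge in row
    r=cv2.GaussianBlur(g,(0,0),0.7)[v,u0:u1]; d=np.abs(np.gradient(r)); i=d.argmax(); i=min(max(i,1),len(d)-2)
    a,b,e=d[i-1:i+2]; return u0+i+(a-e)/(2*(a-2*b+e)+1e-9)
E
python3 - <<'E'
from m4 import *
f=np.load("wrist4.npz"); g=cv2.cvtColor(f["color"],cv2.COLOR_BGR2GRAY).astype(float)
R_=lambda lo,hi,l,r:[ [rays(f,edges(g,v,*l),v,.018),rays(f,edges(g,v,*r),v,.018)] for v in range(lo,hi)]
for n,a in dict(sled=R_(200,209,(279,291),(346,358)),wedge=R_(229,242,(301,312),(323,335))).items():
    a=np.array(a); print(n,"x mid",a[...,0].mean(1).round(2),"width",(a[:,0,0]-a[:,1,0]).round(1),"t",a[0,0,1],a[-1,0,1])
# dial
w=f["color"].astype(int); k=cv2.resize(f["color"][55:145,205:300],None,fx=6,fy=6,interpolation=cv2.INTER_CUBIC); cv2.imwrite("pics/d4.png",k)
E
```

```text
sled x mid [-56.09 -56.18 -56.3  -56.29 -56.26 -56.26 -56.3  -56.38 -56.42] width [69.4 69.3 69.  68.9 68.9 69.  69.  68.9 68.9] t 82.83623588435567 91.34024650647238
wedge x mid [-55.58 -55.56 -55.5  -55.4  -55.5  -55.64 -55.7  -55.7  -55.7  -55.69
 -55.69 -55.72 -55.83] width [25.  25.  25.2 25.4 25.2 24.9 24.8 24.8 24.8 24.9 24.9 24.9 24.7] t 114.30621367299656 127.78985632261339
```

View pics/d4.png

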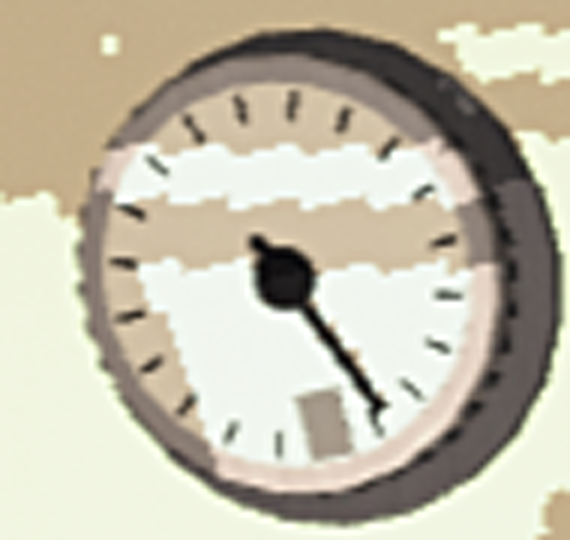

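The carriage overshot by about 0.6 mm (sled middle −56.3, wedge middle −55.65). Re-gripping to nudge it back.

```bash
python3 -m crank '[[[0,0,0.1,0,0,0],[0,0,0.18,0,0,0],[0,0,0.24,0,0,0],[0,0,0.24,0,0,0]]]' 0 20 && python3 -m crank '[[[0,0,0,0,0,0],[0,0,0,0,0,0],[0,0,0,0,0,0],[0,0,0,0,0,0],[0,0,0,0,0,0],[0,0,0,0,0,0],[0,0,0,0,0,0],[0,0,0,0,0,0]]]' -1 20; python3 -c "
from rel import *
s=get_state(); print(face(s),s['wrist_force'],s['opening'],s['gripper_force'])"
```

```text
time: 8.0
eef_pos: [0.6097, -0.1448, 0.1274]
orientation: [0.744, 0.607, -0.217, 0.173]
wrist_force: [-0.6, -1.2, 0.7]
opening: 0.0653
gripper_force: 0.0
time: 8.8
eef_pos: [0.6126, -0.1416, 0.1312]
orientation: [0.744, 0.608, -0.214, 0.175]
wrist_force: [-2.8, 2.9, 5.9]
opening: 0.0197
gripper_force: 20.0
(array([-56.2,  74.8,  43.9]), array([ 0.09, -0.11,  0.15])) [-2.83919657  2.94391794  5.92893673] 0.019651436228311704 19.99823749065399
```

```bash
python3 -m crank '[[[0,-0.0015,0,0,0,0],[0,-0.0015,0,0,0,0],[0,-0.0015,0,0,0,0],[0,-0.0015,0,0,0,0],[0,-0.0015,0,0,0,0]]]' && python3 -c "
from rel import *
s=get_state(); print(face(s),s['wrist_force'])" && python3 -m crank '[[[0,0,0,0,0,0],[0,0,0,0,0,0],[0,0,0,0,0,0],[0,0,0,0,0,0],[0,0,0,0,0,0],[0,0,-0.02,0,0,0],[0,0,-0.08,0,0,0],[0,0,-0.16,0,0,0],[0,0,-0.24,0,0,0],[0,0,-0.24,0,0,0],[0,0,-0.24,0,0,0],[0,0,-0.24,0,0,0]]]' 1; python3 - <<'E'
from m4 import *
from bench import grab_frame
s=get_state(); print(face(s),s["opening"])
f=grab_frame("wrist"); np.savez("wrist5.npz",**f); g=cv2.cvtColor(f["color"],cv2.COLOR_BGR2GRAY).astype(float)
R_=lambda lo,hi,l,r:[ [rays(f,edges(g,v,*l),v,.018),rays(f,edges(g,v,*r),v,.018)] for v in range(lo,hi)]
for n,a in dict(sled=R_(200,209,(279,291),(346,358)),wedge=R_(229,242,(301,312),(323,335))).items():
    a=np.array(a); print(n,"x mid",a[...,0].mean(1).round(2),"width",(a[:,0,0]-a[:,1,0]).round(1))
# dial: circle of the face at h 40, needle and zero mark in polar unwrapping on the plane
w=f["color"].astype(int); v,u=np.mgrid[50:150,200:305]
Q=np.array([rays(f,a,b,.04) for a,b in zip(u.ravel(),v.ravel())]); col=w[50:150,200:305].reshape(-1,3)
x,t=Q[:,0],Q[:,1]-D[1]*1e3
for it in range(2):
    r=np.hypot(x,t); dk=(col.max(1)<70)&(r<5); x,t=x-x[dk].mean(),t-t[dk].mean(); print("hub",Q[dk].mean(0).round(2))
r=np.hypot(x,t); ang=np.arctan2(-x,t)
nd=(col.max(1)<90)&(r>7)&(r<17); print("needle",nd.sum(),np.median(ang[nd]))
gm=(r>18)&(r<26)&(abs(ang)<1.0); sat=col.max(1)-col.min(1)
zm=gm&(col.max(1)<190)&(col.min(1)>100)&(sat<35); print("zero",zm.sum(),np.median(ang[zm]),ang[zm].min(),ang[zm].max(),r[zm].mean())
E
```

```text
time: 9.3
eef_pos: [0.6122, -0.1414, 0.1312]
orientation: [0.744, 0.608, -0.214, 0.175]
wrist_force: [2.2, 1.7, 5.4]
opening: 0.0201
gripper_force: 20.0
(array([-55.7,  74.7,  44. ]), array([ 0.05, -0.1 ,  0.15])) [2.21124195 1.69259415 5.41559303]
time: 10.5
eef_pos: [0.624, -0.0797, 0.232]
orientation: [0.744, 0.608, -0.215, 0.175]
wrist_force: [-0.6, -1.1, -0.6]
opening: 0.0941
gripper_force: 0.0
(array([-55.3,  74.8, 162.7]), array([ 0.17, -0.15,  0.15])) 0.09407996165211775
sled x mid [-55.68 -55.66 -55.83 -56.09 -56.1  -56.   -55.95 -55.95 -55.95] width [69.8 69.8 69.6 69.1 69.  68.9 68.8 68.9 69. ]
wedge x mid [-55.55 -55.55 -55.39 -55.35 -55.48 -55.62 -55.74 -55.77 -55.77 -55.77
 -55.8  -55.87 -55.9 ] width [25.2 25.2 25.5 25.6 25.4 25.1 24.9 24.8 24.8 24.8 24.8 24.7 24.7]
hub [  0.13 -12.33]
hub [  0.2  -12.53]
needle 19 0.6094317164876787
zero 93 0.22352089674099443 -0.7207506030916719 0.8676944245406333 22.212834153705323
```

Carriage is now within about 0.3 mm of the tip, and the needle reads 0.609 rad against 0.612 expected. Next comes the dial. I'll grip with the finger line about 72° from the post direction, which turns to about 50°.

```bash
sed -i 's/^D=.*/D=np.array([.0042,-.012]); T=.0756/' rel.py; python3 - <<'E'
from m4 import *
f=np.load("wrist5.npz"); w=f["color"].astype(int); v,u=np.mgrid[50:150,200:305]
Q=np.array([rays(f,a,b,.04) for a,b in zip(u.ravel(),v.ravel())]); col=w[50:150,200:305].reshape(-1,3)
x,t=Q[:,0]-.2,Q[:,1]+12.5; r=np.hypot(x,t); ang=np.arctan2(-x,t)
for lo,hi in((150,100),(170,100),(185,110)):
    zm=(r>18.5)&(r<25.5)&(abs(ang-.22)<.2)&(col.max(1)<lo)&(col.max(1)-col.min(1)<40); print(zm.sum(),ang[zm].mean(),np.ptp(ang[zm])*22,r[zm].min(),r[zm].max())
s=get_state(); print(rel(W(0,D[1],.163),tool(30),s), rel(W(0,D[1],.13),tool(30),s),s["qpos"].round(2))
E
```

```text
<stdin>:6: RuntimeWarning: Mean of empty slice.
  ret = ret.dtype.type(ret / rcount)
Traceback (most recent call last):
ValueError: zero-size array to reduction operation maximum which has no identity
```

```bash
python3 - <<'E'
from m4 import *
f=np.load("wrist5.npz"); w=f["color"].astype(int); v,u=np.mgrid[50:150,200:305]
Q=np.array([rays(f,a,b,.04) for a,b in zip(u.ravel(),v.ravel())]); col=w[50:150,200:305].reshape(-1,3)
x,t=Q[:,0]-.2,Q[:,1]+12.5; r=np.hypot(x,t); ang=np.arctan2(-x,t)
for lo in(165,180,195):
    zm=(r>16)&(r<28)&(abs(ang-.22)<.24)&(col.max(1)<lo)&(col.min(1)>80)&(col.max(1)-col.min(1)<40)
    if zm.any(): print(lo,zm.sum(),ang[zm].mean(),np.median(ang[zm]),np.ptp(ang[zm])*22,r[zm].min(),r[zm].max())
s=get_state(); print(rel(W(0,D[1],.163),tool(30),s),s["qpos"].round(2))
E
```

```text
165 28 0.23569621745949682 0.23308996895353112 6.772014175100831 16.85031967159376 25.40198330520552
180 72 0.2363542179824941 0.23502082790736065 6.92270919787903 16.49317634376693 25.495576600556827
195 79 0.2320979999843653 0.23223389586592552 7.060155129771271 16.29916560689876 25.70451577951664
[ 0.173 -0.111 -0.001 -0.005  0.007  0.995] [ 0.15  0.56 -0.46  1.53  0.73  1.45 -0.71]
```

```bash
python3 -m crank '[[[0.173,-0.11,0,0,0,0.99],[0.173,-0.11,0,0,0,0.99],[0.173,-0.11,0,0,0,0.99],[0.173,-0.11,0,0,0,0.99]]]' 0.75 20 && python3 -m crank '[[[0,0,0,0,0,1],[0,0,0,0,0,1],[0,0,0,0,0,1],[0,0,0,0,0,1]]]' ; python3 - <<'E'
from m4 import *
s=get_state(); print(face(s),s["opening"],s["qpos"].round(2)); print(rel(W(0,D[1],.1),tool(72),s),rel(W(0,D[1],.035),tool(72),s))
P=np.load("topP.npy")[190:226,280:314].reshape(-1,3); q=P[(abs(P[:,2]-.073)<.005)]; print("beaker",len(q),q.min(0),q.max(0))
E
```

```text
time: 10.95
eef_pos: [0.5838, 0.0051, 0.1848]
orientation: [0.876, 0.396, -0.163, 0.224]
wrist_force: [0.6, -0.5, 0.3]
opening: 0.0824
gripper_force: 0.0
time: 11.35
eef_pos: [0.5847, 0.0029, 0.1859]
orientation: [0.948, 0.154, -0.099, 0.259]
wrist_force: [-0.4, 0.4, 0.7]
opening: 0.0824
gripper_force: 0.0
(array([ -0.7, -11.8, 162.5]), array([ 0.09, -0.24, 60.2 ])) 0.08235354694662982 [-0.08  0.55 -0.32  1.64  0.64  1.38 -1.89]
[-0.    -0.001  0.125  0.002  0.008  0.393] [ 0.    -0.001  0.255  0.002  0.008  0.393]
beaker 117 [0.57669101 0.01088933 0.06823226] [0.64845274 0.07920888 0.07798112]
```

```bash
python3 -m crank '[[[0,0,0.06,0,0,0.39],[0,0,0.1,0,0,0.39],[0,0,0.125,0,0,0.39],[0,0,0.17,0,0,0.39],[0,0,0.2,0,0,0.39],[0,0,0.2,0,0,0.39],[0,0,0.2,0,0,0.39]]]'; python3 - <<'E'
from m4 import *
from bench import grab_frame
s=get_state(); print(face(s),s["opening"],s["wrist_force"]); print(rel(W(0,D[1],.035),tool(72),s))
f=grab_frame("wrist"); np.savez("wrist6.npz",**f); cv2.imwrite("pics/w6.png",f["color"])
E
```

```text
time: 12.05
eef_pos: [0.5747, -0.0482, 0.1021]
orientation: [0.959, 0.06, -0.072, 0.267]
wrist_force: [-0.2, 0.9, 0.5]
opening: 0.0822
gripper_force: 0.0
(array([ -0.8, -12. ,  63.9]), array([ 4.000e-02, -1.600e-01,  7.151e+01])) 0.08224004087845387 [-0.21854411  0.90258773  0.47428525]
[-0.001 -0.001  0.058  0.002  0.005  0.016]
```

View pics/w6.png

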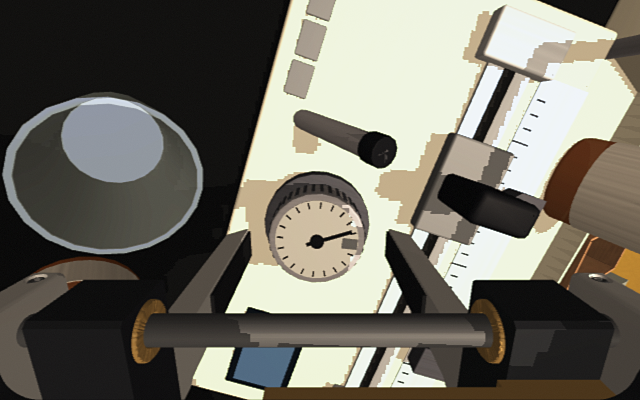

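Wrist view: the dial at (317,240) is centred between the fingertips (245,240) and (390,240), clear of the post, the carriage and the beaker. Descending and gripping the rim.

```bash
python3 -m crank '[[[0,0,0.03,0,0,0],[0,0,0.05,0,0,0],[0,0,0.058,0,0,0],[0,0,0.058,0,0,0],[0,0,0.058,0,0,0]]]' && python3 -m crank '[[[0,0,0,0,0,0],[0,0,0,0,0,0],[0,0,0,0,0,0],[0,0,0,0,0,0],[0,0,0,0,0,0]]]' -1 20; python3 -c "
from rel import *
s=get_state(); print(face(s),s['wrist_force'],s['torque'])"
```

```text
time: 12.6
eef_pos: [0.5715, -0.0635, 0.0774]
orientation: [0.959, 0.06, -0.072, 0.267]
wrist_force: [0.9, -0.0, 0.2]
opening: 0.0823
gripper_force: 0.0
time: 13.1
eef_pos: [0.5715, -0.0627, 0.0771]
orientation: [0.959, 0.06, -0.072, 0.267]
wrist_force: [-0.0, 5.4, -1.6]
opening: 0.0617
gripper_force: 20.0
(array([ -0.5, -12.7,  34.8]), array([ 5.000e-02, -1.000e-01,  7.151e+01])) [-3.21425734e-03  5.36902373e+00 -1.58429472e+00] [ 1.75088716 -0.09021097 -0.20520445]
```

```bash
python3 -m crank '[[[0,0,0,0,0,-0.12],[0,0,0,0,0,-0.24],[0,0,0,0,0,-0.36],[0,0,0,0,0,-0.48],[0,0,0,0,0,-0.6],[0,0,0,0,0,-0.717],[0,0,0,0,0,-0.717],[0,0,0,0,0,-0.717],[0,0,0,0,0,-0.717]]]'; python3 - <<'E'
from m4 import *
from bench import grab_frame
s=get_state(); print(face(s),s["opening"],s["wrist_force"],s["torque"])
f=grab_frame("wrist"); np.savez("wrist7.npz",**f)
T4=np.linalg.inv(f["cam_to_world"]); q=(T4@np.r_[W(0,D[1],.04),1])[:3]; u=int(f["fx"]*q[0]/q[2]+f["cx"]); v=int(f["fy"]*q[1]/q[2]+f["cy"]); print(u,v)
k=f["color"][max(v-75,0):v+75,u-90:u+90]; cv2.imwrite("pics/d7.png",cv2.resize(k,None,fx=3.5,fy=3.5,interpolation=cv2.INTER_CUBIC))
E
```

```text
time: 14.0
eef_pos: [0.5714, -0.0625, 0.077]
orientation: [0.931, 0.238, -0.12, 0.248]
wrist_force: [-1.8, 6.3, -3.4]
opening: 0.0618
gripper_force: 20.0
(array([ -0.4, -12.9,  34.8]), array([ 0.08, -0.08, 49.98])) 0.06180264305943264 [-1.7504906   6.28041949 -3.4121917 ] [ 1.90657759 -0.06526792 -0.15527099]
318 261
```

View pics/d7.png

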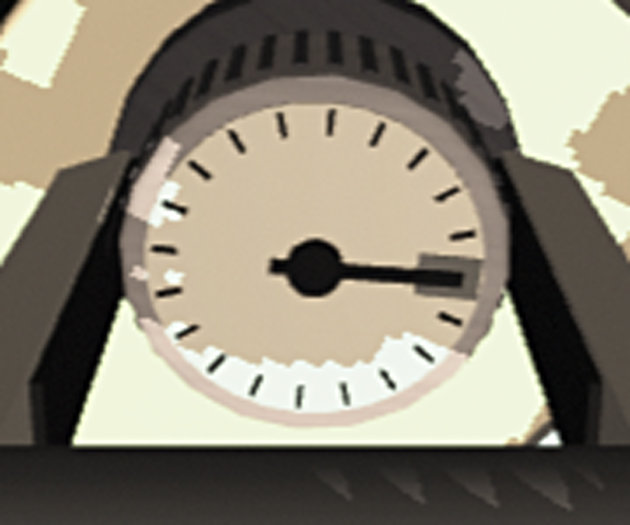

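The needle lies inside the grey zero mark (mark centre at crop (448,276), needle there at about 276). I'll release, back off and measure it.

```bash
python3 -m crank '[[[0,0,0,0,0,0],[0,0,0,0,0,0],[0,0,0,0,0,0],[0,0,0,0,0,0],[0,0,-0.03,0,0,0],[0,0,-0.08,0,0,0],[0,0,-0.12,0,0,0],[0,0,-0.12,0,0,0],[0,0,-0.12,0,0,0]]]' 0.75; python3 - <<'E'
from m4 import *
from bench import grab_frame
s=get_state(); print(face(s),s["opening"],s["wrist_force"])
f=grab_frame("wrist"); np.savez("wrist8.npz",**f)
T4=np.linalg.inv(f["cam_to_world"]); q=(T4@np.r_[W(0,D[1],.04),1])[:3]; u0=int(f["fx"]*q[0]/q[2]+f["cx"]); v0=int(f["fy"]*q[1]/q[2]+f["cy"])
w=f["color"].astype(int); v,u=np.mgrid[v0-60:v0+60,u0-60:u0+60]; col=w[v0-60:v0+60,u0-60:u0+60].reshape(-1,3)
Q=np.array([rays(f,a,b,.04) for a,b in zip(u.ravel(),v.ravel())])
# tick ring -> face centre: dark pixels 22..27 mm from the rough centre, circle fit; hub for the needle
x,t=Q[:,0],Q[:,1]-D[1]*1e3; r=np.hypot(x,t); mx=col.max(1); sat=mx-col.min(1)
hub=(mx<60)&(r<5); hc=Q[hub].mean(0)
tk=(mx<110)&(np.hypot(*(Q-hc).T)>20)&(np.hypot(*(Q-hc).T)<25.3); tt=Q[tk]
A=np.c_[2*tt,np.ones(len(tt))]; sol=np.linalg.lstsq(A,(tt**2).sum(1),rcond=None)[0]; fc=sol[:2]; print("hub",hc,"ticks",tk.sum(),fc,np.sqrt(sol[2]+fc@fc))
for nm,ce in(("hub",hc),("ticks",fc)):
    d=Q-ce; r=np.hypot(*d.T); a=np.arctan2(-d[:,0],d[:,1])
    nd=(mx<80)&(r>8)&(r<16)&(abs(a-.6)<.3); zm=(r>16.5)&(r<27)&(abs(a-.61)<.26)&(mx<190)&(sat<40)
    g=zm&(r>18)&(r<25); print(nm,"needle",nd.sum(),a[nd].mean().round(4),"mark",g.sum(),a[g].mean().round(4),"edges mid",((np.percentile(a[g],3)+np.percentile(a[g],97))/2).round(4), (np.percentile(a[g],[3,97])*22).round(1))
k=f["color"][v0-60:v0+60,u0-60:u0+60]; cv2.imwrite("pics/d8.png",cv2.resize(k,None,fx=5,fy=5,interpolation=cv2.INTER_CUBIC))
E
```

```text
time: 14.95
eef_pos: [0.578, -0.0321, 0.1286]
orientation: [0.931, 0.238, -0.12, 0.249]
wrist_force: [-0.4, -0.9, -0.4]
opening: 0.0825
gripper_force: 0.0
(array([ -0.9, -11.9,  95.1]), array([ 1.000e-02, -1.200e-01,  5.005e+01])) 0.08246993742139709 [-0.41191858 -0.93022545 -0.40496613]
hub [  0.21906645 -12.29111216] ticks 115 [  0.08197309 -12.83531003] 23.232662505832504
hub needle 32 0.6076 mark 87 0.6253 edges mid 0.6201 [10.4 16.9]
ticks needle 32 0.5686 mark 83 0.5992 edges mid 0.5958 [ 9.9 16.3]
```

View pics/d8.png

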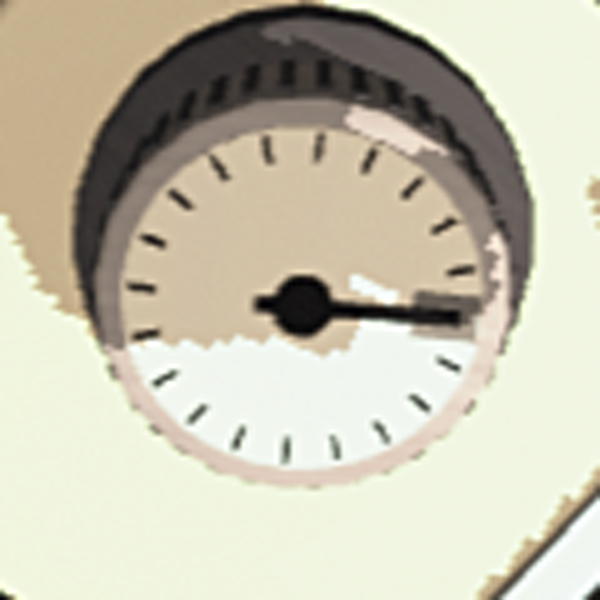

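The needle and mark agree within about 0.4 mm at the tip: the mark reads 0.596–0.620 rad and the needle 0.608–0.612. I'll back well clear, check nothing has shifted, and hand in.

```bash
python3 -m crank '[[[0,0,-0.1,0,0,0],[0,0,-0.2,0,0,0],[0,0,-0.24,0,0,0],[0,0,-0.24,0,0,0],[0,0,-0.24,0,0,0]]]'; python3 - <<'E'
from bench import grab_frame,close_job
import numpy as np
f=grab_frame("scene"); a=np.load("scene0.npz")["color"].astype(int); d=abs(f["color"].astype(int)-a).max(-1)
for n,b in dict(tall=(160,115,205,185),short=(222,92,248,145),beaker=(320,225,355,270),flask=(292,265,332,328),jar=(350,195,385,235),spat=(355,243,435,298)).items():
    print(n,(d[b[1]:b[3],b[0]:b[2]]>40).mean().round(3))
print(close_job())
E
```

```text
time: 15.5
eef_pos: [0.5902, 0.0294, 0.2289]
orientation: [0.931, 0.238, -0.121, 0.249]
wrist_force: [0.2, -0.6, -0.2]
opening: 0.0824
gripper_force: 0.0
tall 0.0
short 0.0
beaker 0.0
flask 0.0
jar 0.106
spat 0.21
the job is handed in; nothing more can be done
None
```

The job is handed in at 15.5 s: by camera, the pointer is about 0.3 mm from the wedge tip and the zero mark about 0.4 mm from the needle tip. The final picture comparison showed no change at either bottle, the beaker or the white flask, but about 10% of pixels changed at the jar and 21% at the spatula; I think that is the arm's shadow or the arm in view, since nothing was moved near them, but I did not confirm it.

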